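Shut the caddy lid, draw out its telescoping grip and lift it

TASK

Take up the white cleaning caddy to carry it out of the sink cabinet. Press its sprung lid down until the catch snaps and keeps it shut by itself, then, with the caddy still standing on the floor, squeeze the orange button in its telescoping carry grip and pull the grip straight up, past the first stop, to its second and last stop. Lift the caddy level by the extended grip, a hand's breadth (5 to 10 cm) clear of the floor, without spilling the tin that rides in it and leaving everything else where it stands, and finish while still holding it there.

Things in the scene. Friction and masses are not known exactly. Their poses are not given: they have to be found in the camera images.
- caddy: white plastic cleaning caddy standing loose on the floor, 176 mm (x) by 250 mm (y) by 85 mm high; 0.65 to 0.9 kg with all that is in it. Origin: centre of its underside; z up. A 22 mm thick divider runs along y through the middle (x = 0) and splits it into a front bay (-x, under the lid) and an open rear bay (+x, inner floor 4 mm up). The middle 130 mm of the divider rises to a tower 130 mm high, out of which the carry grip slides straight up.
- caddy_lid (a joint): sprung grey lid of the front bay, hinged along y at caddy x = -13, z = 88 mm. 0 rad = shut (level), 0.80 = open: a spring holds it there, free edge up, in the way of fingers in front of the grip. About 2 N at the edge swings it down; 10 to 13 N on the press strip over the last 0.2 rad snaps it past the catch in the middle of the front wall; snapped (below 0.03) it stays shut by itself.
- lid_press (a point): middle of the black press strip across the lid's top, 60 mm from the hinge (lid: 74 mm from hinge to free edge, 250 mm long, 4 mm thick, strip 2.5 mm proud). Lid shut: caddy x = -73, y = 0, z = 92.5 mm; open: about x = -52, z = 134 mm. Its x axis points in the lid from edge to hinge, its z axis is the lid's upward normal.
- carry_grip (a joint): how far the telescoping grip is drawn up out of the tower, m: 0 = stowed, first stop 0.045, second and last stop 0.090 (end of travel). Unless the button is held in, a pin locks it at these stops both ways (2 mm play), so that pulling lifts the caddy. Button held in, it slides up against about 3 N, past the first stop; let go on the way, the pin snaps in at the next stop.
- grip_mid (a point): centre of the grip's dark grey cross bar. The bar lies along the caddy's y, 130 mm long, 26 mm wide (caddy x) and 24 mm high, on two 10 mm aluminium legs 96 mm apart. Stowed it is 154 mm above the caddy's underside, with a 12 mm gap between the bar and the top of the tower; fully drawn out 244 mm. Axes as the caddy's.
- grip_button (a joint): orange press button in the middle of the bar's rear (+x) side, 56 mm long (y) by 14 mm high, standing 7 mm proud of the bar, so that the bar with button is 33 mm wide. 0 = out, 0.006 = pressed in as far as it goes (1 mm proud). Spring 4 N rising to 8 N; pressed more than 4 mm the pin is free. A gripper that closes across the middle of the bar, one finger in front and one behind, presses it.
- tin: small round aluminium tin, 59 mm diameter, 36 mm high, 60 g, loose in the caddy's open rear bay; origin at the centre of its underside, z up. It is to stay standing in there.
- soap_pump: matte black press-button soap pump, 68 mm diameter, 178 mm high; origin centre of underside. Bystander.
- aerator: chrome faucet aerator, 25 mm diameter, 22 mm high; origin centre of underside. Bystander.
- stopper: blue silicone sink stopper, 81 mm diameter, 29 mm high with its loop; origin centre of underside. Bystander.
- detergent: green dish-detergent bottle with white cap, 76 mm diameter, 208 mm high; origin centre of underside. Bystander.
- tab_jar: jar with yellow lid, 72 mm diameter, 95 mm high; origin centre of underside. Bystander.
- scrub_brush: wooden scrub brush lying bristles down, 230 mm long (x), 52 mm wide, 36 mm high; origin near the middle of its length on the floor. Bystander.

How it is judged:
On the way, in this order (a step that is already met when the one before it is completed fails the run):
1. the lid is snapped shut and stays shut by itself, nothing pressing on it (value of joint caddy_lid below 0.05 rad and contact force between each of the fingers, the arm and caddy below 0.3 N), for 0.2 s.
2. the grip is drawn out to its second stop while the caddy stands on the floor (value of joint carry_grip above 0.084 m and value of joint caddy_lid below 0.05 rad and height (world z) of caddy below 0.02 m), for 0.05 s.
At the end, for the whole second after the job is handed in: The caddy hangs still and level (within 0.17 rad) from the gripper, which holds it by the carry grip; its underside is 35 to 150 mm above the floor, the grip is at its second stop (joint above 0.084 m), the lid is shut (below 0.05 rad) and the tin stands in the rear bay (height (world z) of caddy between 0.035 and 0.15 m and angle between caddy's own z axis and vertical below 0.17 rad and linear speed of caddy below 0.03 m/s and value of joint carry_grip above 0.084 m and value of joint caddy_lid below 0.05 rad and contact force between the fingers and caddy above 3 N and distance between the grasp point and grip_mid below 0.07 m and x of tin in the frame of caddy between 0.02 and 0.08 m and y of tin in the frame of caddy between -0.11 and 0.11 m and z of tin in the frame of caddy below 0.02 m and angle between tin's own z axis and vertical below 0.4 rad); the arm keeps its last pose, push and grip.
It fails at once if the caddy is tipped by more than 0.4 rad (angle between caddy's own z axis and vertical above 0.4 rad).
It fails at once if a bystander is pushed away or knocked over (distance of any of soap_pump, aerator, stopper, detergent, tab_jar, scrub_brush from where it was at the start of the episode above 0.03 m or angle between any of soap_pump, detergent, tab_jar's own z axis and vertical above 0.4 rad).
It also fails if it takes over 46 s, if anything falls off the work surface, if the arm or the gripper's body presses on something with over 40 N, if the wrist force passes 120 N, or if a joint passes its speed limit or range.

ROBOT

A 6-joint arm with a two-finger parallel gripper is mounted at the origin on the work surface. World frame = base frame: x ahead of the robot, y to its left, z up, the work surface at z = 0. Lengths are in m, angles in rad, forces in N, time in s.
With the tool pointing down it reaches from about 0.35 to 0.975 m from the base axis. Payload 4.9 kg.
Tool frame: the origin (TCP) lies at the very end of the fingers, on their centre line; the grasp point (between the pads) lies 19 mm behind it; z points along the fingers, y is the line along which they close (so a half turn about z gives the same grasp; the last joint's range is limited). The gripper opens to 85 mm and grips with 20 to 120 N. Pads are 22 mm wide; open, the fingers measure 114 mm over their backs; the gripper's body (76 mm by 85 mm) begins 54 mm behind the grasp point. The pads swing forward as they close: fully open they stand 13 mm farther back than shut.
Start: joints at [1.125, 0.053, 1.613, -0, 1.476, -0.119], TCP at [0.201, 0.592, 0.231] pointing down, gripper open.
Joint ranges: [-3.01, 3.01], [-1.01, 2.22], [0.06, 2.58], [-1.02, 4.17], [0.09, 2.62], [-3.14, 3.14]. Speed limits (rad/s): [2.57, 2.57, 3.14, 3.14, 3.14, 3.14].

INTERFACE

Orientations are given as a unit quaternion [w, x, y, z].
In Python, from plant import manip gives the robot as it stands.
- The arm moves only by the tool move_arm, never from a script. Its argument "plan" is a list that holds one entry, the list of rows, each a list of 7 numbers: the shift along the tool's x, y, z as a fraction of full scale, then the turn, a rotation vector about the tool's x, y, z as a fraction of full scale, then the closure, from 0 (fully open) to 1 (shut). In form: [[[dx, dy, dz, wx, wy, wz, fingers], ...]]. A call has exactly 10 rows; each row shifts and turns the commanded pose from where the row before left it, along the tool's axes as they then stand; what a row does not reach is not made up. Full scale, the value 1, is 0.12 m for a shift and 0.15 rad for a turn. A row lasts 1/8 s, in which the tool goes at most 62.5 mm and 10.7 degrees, less where a joint would pass 70% of its speed; a pose out of reach is approached as far as the arm can. A call with a number of a shift or a turn outside -1 to 1 is refused whole. A call with a gripper value outside its range is refused whole. The fingers move at their own pace and stop on an object; the grip force is fixed at half the most. Time passes only in rows, so rows that do not move let the fingers close, or fill a call up. It gives the time, the measured TCP pose, the force, the opening and the grip force at its end, in the units of the state.
- manip.state(): the state, without advancing time (a new reading comes with each control period).
- manip.grab_frame(name): name is "scene" or "top" or "wrist"; returns a dict with "pixels" (384x512x3 uint8, blue, green, red), "depth" (384x512 float32, m along the optical axis (not along the pixel's ray), 0 where there is no reading), "vfov" (degrees; the focal length in pixels is half the picture's height over the tangent of half this angle, whatever the lens; pixels are square), "cx", "cy" (the principal point, pixels), "view" (4x4, takes a point from world to camera coordinates). Camera axes: x right, y down, z forward; pixel columns grow to the right and rows downward; lengths in m; the calibration is good to about 2 mm. A picture is of the moment at which its call begins.
- manip.job_done(): hands the job in; it is judged then, once.
The state is a dict: "time": time; "joint_pos": joint angles; "joint_vel": joint speeds; "joint_efforts": joint torques, N m; "tool_pos": TCP position; "tool_rot": TCP orientation; "contact_force": force on the tool from outside, world axes, zero at the start; "ft_torque": the same for the moment, N m; "gripper_width": opening from 0.0 (shut) to 1.0 (fully open); "grasp_force": force on a finger pad.
Only numpy, scipy, OpenCV 4.12 (cv2) and the standard library are available. Lean on these libraries where they do the work, as an engineer would, in place of code of your own. Each camera call takes 0.05 s, during which the arm holds its last target. There are 200 camera calls.

## Working session

There is one attempt and no reset: what is moved stays moved. The work goes in short steps, Python scripts to look and compute and a tool call to move; the robot and the scene stay as the last step left them, time stands still between calls to the robot, and variables do not carry over. Pictures are saved under pics/ and viewed, at most 10 in all, crops included, and the job is handed in when it is done.

Besides the shell and the picture viewer there is one more tool, called after "Emit:" by a JSON object that holds its "op" and its "data". move_arm: Moves the arm, as the interface text tells. Its arguments: {"type":"object","properties":{"plan":{"type":"array"}},"required":["plan"]}

```bash
mkdir -p pics
cat > h.py <<'E'
import numpy as np,cv2
from plant import manip
def grab(n):
    f=manip.grab_frame(n); f['f']=192/np.tan(np.radians(f['vfov'])/2); return f
def cloud(f):
    v,u=np.mgrid[0:384,0:512]; d=f['depth']; F=f['f']
    P=np.stack([(u-f['cx'])/F*d,(v-f['cy'])/F*d,d],-1)
    T=np.linalg.inv(f['view']); W=P@T[:3,:3].T+T[:3,3]; W[d==0]=np.nan; return W
E
python3 - <<'E'
from h import *
a=[]
for n in('scene','top'):
    f=grab(n); np.savez('%s.npz'%n,W=cloud(f),p=f['pixels']); cv2.imwrite(f'pics/{n}0.png',cv2.resize(f['pixels'],(800,600)))
    print(n,np.linalg.inv(f['view'])[:3,3])
s=manip.state(); print(s)
E
```

```text
scene [1.00421952 0.4167202  0.94753965]
top [0.52372166 0.00454785 1.46642821]
{'time': 0.1, 'joint_pos': array([ 1.12501581e+00,  5.32863711e-02,  1.61415940e+00,  1.00805503e-05,
        1.47602687e+00, -1.18976703e-01]), 'joint_vel': array([ 0.0010039 , -0.00231136, -0.00330972,  0.0008151 ,  0.00228751,
       -0.00205197]), 'joint_efforts': array([-1.44242513e-04, -3.94900274e+01, -3.71365535e+01, -7.36890433e-05,
        3.95922514e-03, -1.64724707e-05]), 'tool_pos': array([0.20037094, 0.591407  , 0.23018712]), 'tool_rot': array([-2.66739376e-04,  1.62676137e-01,  9.86679072e-01, -9.01368425e-04]), 'contact_force': array([-0.14858661, -0.56837667,  0.7103087 ]), 'ft_torque': array([-0.02199683, -0.0238744 ,  0.01588957]), 'grasp_force': 0.0, 'gripper_width': 0.9999541663875423}
```

View pics/top0.png

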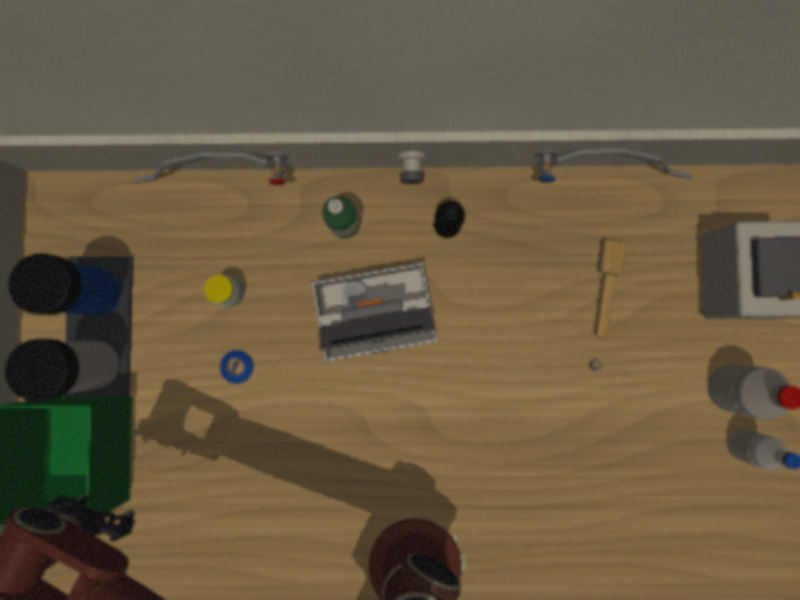

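View pics/scene0.png

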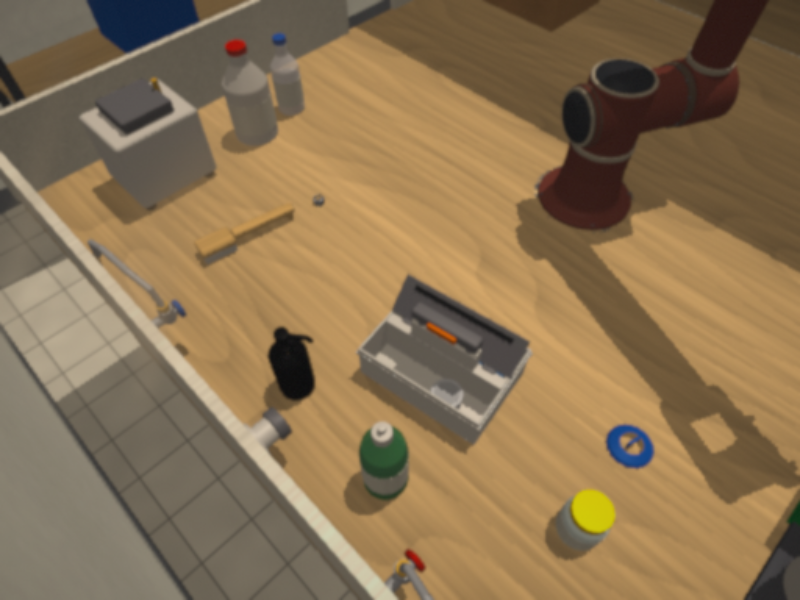

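The pictures show the caddy at about (375,310) in the top view, with its rear bay, tin (355,292) and button (370,302) facing away from the robot. The lid is open towards the robot. The bystanders stand clear; the nearest are the detergent (340,215) and the pump (449,218).

Run:
```python
from h import *
for n in('top','scene'):
    z=np.load(n+'.npz'); W=z['W'].reshape(-1,3); p=z['p'].reshape(-1,3).astype(int)
    reg=(abs(W[:,0]-.54)<.2)&(abs(W[:,1]-.07)<.22)
    m=reg&(W[:,2]>.078)&(W[:,2]<.092)&(p.min(1)>110)
    q=W[m]; r=cv2.minAreaRect((q[:,:2]*1000).astype(np.float32)); print(n,'rim',m.sum(),r)
    o=reg&(p[:,2]>150)&(p[:,0]<70)&(p[:,2]-p[:,1]>60)&(W[:,2]>.12); print('orange',o.sum(),np.median(W[o],0))
    hi=reg&(W[:,2]>.158)&(W[:,2]<.176)&(p.max(1)<150); q=W[hi]
    print('bar',hi.sum(),np.median(q,0),cv2.minAreaRect((q[:,:2]*1000).astype(np.float32)))
    for nm,lo,h in(('all',.1,.2),):
        k=reg&(W[:,2]>lo)&(W[:,2]<h); print(np.histogram(W[k,2],10,(.1,.2))[0])
```

```text
top rim 169 ((581.0338134765625, 85.77503967285156), (172.98281860351562, 247.30235290527344), 9.687638282775879)
orange 0 [nan nan nan]
bar 337 [0.58177593 0.08666027 0.16552949] ((584.5985717773438, 85.682861328125), (32.70367431640625, 129.3737030029297), 9.7701416015625)
[203 210 167 267 106  25 305  15   0   0]
scene rim 532 ((584.312744140625, 90.39081573486328), (175.31643676757812, 251.4544219970703), 10.218132019042969)
orange 49 [0.59792566 0.09293417 0.16073298]
bar 451 [0.58432774 0.09443443 0.16548443] ((586.82275390625, 90.7755355834961), (33.35823440551758, 130.41554260253906), 9.539322853088379)
[269 333 531 541 155 114 470   0   0   0]
  return _methods._mean(a, axis=axis, dtype=dtype,
  ret = um.true_divide(
```

```bash
cat >> h.py <<'E'
from scipy.spatial.transform import Rotation as Ro
C=np.array([.582,.088]); YAW=np.radians(9.7)
def cw(x,y,z): c,s=np.cos(YAW),np.sin(YAW); return np.array([C[0]+c*x-s*y,C[1]+s*x+c*y,z])
def incad(p): d=np.array(p[:2])-C; c,s=np.cos(YAW),np.sin(YAW); return np.round([c*d[0]+s*d[1],-s*d[0]+c*d[1],p[2]],4)
GOAL=Ro.from_matrix(np.array([[np.sin(YAW),np.cos(YAW),0],[-np.cos(YAW),np.sin(YAW),0],[0,0,-1]]).T.T)
# tool y = caddy x, z down, x = y cross z = -caddy y
def plan(p1,n):
    "rows for a straight move to p1 and GOAL in n rows"
    s=manip.state(); p0=np.array(s['tool_pos']); q=s['tool_rot']; R0=Ro.from_quat([q[1],q[2],q[3],q[0]])
    w=(R0.inv()*GOAL).as_rotvec(); R=R0
    for i in range(n):
        d=R.inv().apply((np.array(p1)-p0)/n)/.12
        print(np.round(d,3),np.round(w/n/.15,3)); R=R*Ro.from_rotvec(w/n)
def st():
    s=manip.state(); print(round(s['time'],2),'cad',incad(s['tool_pos']),'F',np.round(s['contact_force'],1),'w',round(s['gripper_width'],3),s['grasp_force'])
    q=s['tool_rot']; print('rot err',(Ro.from_quat([q[1],q[2],q[3],q[0]]).inv()*GOAL).as_rotvec().round(3), 'j',np.round(s['joint_pos'],2))
E
python3 - <<'E'
from h import *
print(GOAL.as_matrix()); plan(cw(-.055,0,.23),12)
E
```

```text
Traceback (most recent call last):
  File "h.py", line 13, in <module>
    GOAL=Ro.from_matrix(np.array([[np.sin(YAW),np.cos(YAW),0],[-np.cos(YAW),np.sin(YAW),0],[0,0,-1]]).T.T)
  File "scipy/spatial/transform/_rotation.pyx", line 1143, in scipy.spatial.transform._rotation.Rotation.from_matrix
ValueError: Non-positive determinant (left-handed or null coordinate frame) in rotation matrix 0: [[ 0.16848938  0.98570347  0.        ]
 [-0.98570347  0.16848938  0.        ]
 [ 0.          0.         -1.        ]].
```

```bash
sed -i 's/^GOAL=.*/GOAL=Ro.from_matrix(np.array([[-np.sin(YAW),np.cos(YAW),0],[np.cos(YAW),np.sin(YAW),0],[0,0,-1]]))/; s/x = y cross z = -caddy y/x = caddy y/' h.py
python3 - <<'E'
from h import *
print(GOAL.as_matrix()); plan(cw(-.055,0,.23),12)
E
```

```text
[[-0.16848938  0.98570347  0.        ]
 [ 0.98570347  0.16848938  0.        ]
 [ 0.          0.         -1.        ]]
[-0.33  -0.264  0.001] [-0.001  0.     0.597]
[-0.352 -0.234  0.   ] [-0.001  0.     0.597]
[-0.371 -0.201  0.   ] [-0.001  0.     0.597]
[-0.388 -0.167  0.   ] [-0.001  0.     0.597]
[-0.401 -0.132  0.   ] [-0.001  0.     0.597]
[-0.412 -0.095  0.   ] [-0.001  0.     0.597]
[-0.418 -0.058  0.   ] [-0.001  0.     0.597]
[-0.422 -0.021  0.   ] [-0.001  0.     0.597]
[-0.422  0.017  0.   ] [-0.001  0.     0.597]
[-0.419  0.055  0.   ] [-0.001  0.     0.597]
[-0.412  0.092  0.   ] [-0.001  0.     0.597]
[-0.402  0.129  0.   ] [-0.001  0.     0.597]
```

Emit:
{"op": "move_arm", "data": {"plan": [[[-0.33,-0.264,0,0,0,0.597,1],[-0.352,-0.234,0,0,0,0.597,1],[-0.371,-0.201,0,0,0,0.597,1],[-0.388,-0.167,0,0,0,0.597,1],[-0.401,-0.132,0,0,0,0.597,1],[-0.412,-0.095,0,0,0,0.597,1],[-0.418,-0.058,0,0,0,0.597,1],[-0.422,-0.021,0,0,0,0.597,1],[-0.422,0.017,0,0,0,0.597,1],[-0.419,0.055,0,0,0,0.597,1]]]}}

```text
time: 1.35
tool_pos: [0.4739, 0.1632, 0.2309]
tool_rot: [-0.0, 0.575, 0.818, -0.0]
contact_force: [0.3, -0.0, 0.2]
gripper_width: -0.003
grasp_force: 0.0
```

Run:
```python
from h import *
st(); plan(cw(-.052,0,.165),4)
```

```text
1.35 cad [-0.0939  0.0923  0.2309] F [ 0.3 -0.   0.2] w -0.003 0.0
rot err [-0.    -0.     0.176] j [ 0.18 -0.25  1.89  0.    1.5  -0.16]
[-0.205  0.052  0.137] [-0.001 -0.     0.294]
[-0.202  0.061  0.137] [-0.001 -0.     0.294]
[-0.199  0.07   0.137] [-0.001 -0.     0.294]
[-0.196  0.079  0.137] [-0.001 -0.     0.294]
```

Emit:
{"op": "move_arm", "data": {"plan": [[[-0.205,0.052,0,0,0,0.294,1],[-0.202,0.061,0,0,0,0.294,1],[-0.199,0.07,0.137,0,0,0.294,1],[-0.196,0.079,0.137,0,0,0.294,1],[0,0,0.137,0,0,0,1],[0,0,0.1,0,0,0,1],[0,0,0,0,0,0,1],[0,0,0,0,0,0,1],[0,0,0,0,0,0,1],[0,0,0,0,0,0,1]]]}}

```text
time: 2.6
tool_pos: [0.5309, 0.0811, 0.1707]
tool_rot: [0.0, 0.644, 0.765, 0.0]
contact_force: [-0.0, 0.2, -0.0]
gripper_width: -0.0
grasp_force: 0.0
```

Run:
```python
from h import *
st(); f=grab('scene'); cv2.imwrite('pics/s1.png',cv2.resize(f['pixels'][120:310,200:400],(800,600)))
```

```text
2.6 cad [-0.0516  0.0018  0.1707] F [-0.   0.2 -0. ] w -0.0 0.0
rot err [0.001 0.    0.003] j [ 0.01 -0.11  1.88 -0.    1.38 -0.16]
```

View pics/s1.png

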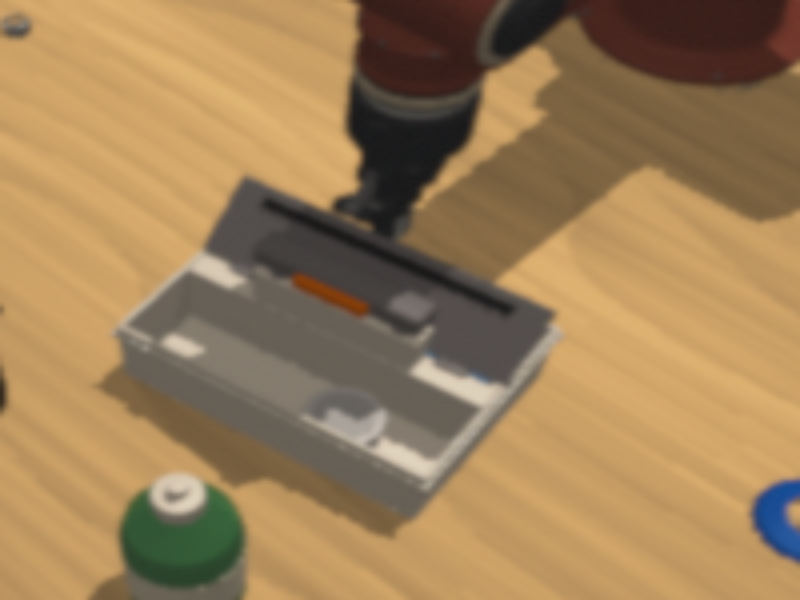

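The fingers, shut, stand above and just in front of the lid's strip (finger tip at 395,230; strip from 265,205 to 510,310), as intended.

Emit:
{"op": "move_arm", "data": {"plan": [[[0,0,0.111,0,0,0,1],[0,0,0.111,0,0,0,1],[0,0,0.111,0,0,0,1],[0,-0.056,0.07,0,0,0,1],[0,-0.056,0.07,0,0,0,1],[0,-0.056,0.07,0,0,0,1],[0,0,0.033,0,0,0,1],[0,0,0.033,0,0,0,1],[0,0,0.033,0,0,0,1],[0,0,0,0,0,0,1]]]}}

```text
time: 3.9
tool_pos: [0.5101, 0.0774, 0.0926]
tool_rot: [-0.0, 0.644, 0.765, -0.0]
contact_force: [-1.1, -0.7, 1.2]
gripper_width: -0.0
grasp_force: 0.9
```

```bash
python3 -c "
from h import *
st()"
```

```text
3.9 cad [-0.0726  0.0016  0.0926] F [-1.1 -0.7  1.2] w -0.0 0.9062048234045506
rot err [-0.001  0.     0.003] j [ 0.01 -0.08  1.98 -0.    1.24 -0.17]
```

Emit:
{"op": "move_arm", "data": {"plan": [[[0,0,0.012,0,0,0,1],[0,0,0.012,0,0,0,1],[0,0,0,0,0,0,1],[0,0,0,0,0,0,1],[0,0,0,0,0,0,1],[0,0,0,0,0,0,1],[0,0,0,0,0,0,1],[0,0,0,0,0,0,1],[0,0,0,0,0,0,1],[0,0,0,0,0,0,1]]]}}

```text
time: 5.15
tool_pos: [0.5103, 0.0774, 0.0919]
tool_rot: [-0.001, 0.644, 0.765, -0.001]
contact_force: [-8.6, -1.3, 14.4]
gripper_width: -0.0
grasp_force: 7.2
```

Emit:
{"op": "move_arm", "data": {"plan": [[[0,0,0.012,0,0,0,1],[0,0,0.01,0,0,0,1],[0,0,0,0,0,0,1],[0,0,0,0,0,0,1],[0,0,-0.1,0,0,0,1],[0,0,-0.3,0,0,0,1],[0,0,-0.4,0,0,0,1],[0,0,-0.3,0,0,0,1],[0,0,0,0,0,0,0],[0,0,0,0,0,0,0]]]}}

```text
time: 6.4
tool_pos: [0.5101, 0.0775, 0.2181]
tool_rot: [-0.001, 0.644, 0.765, -0.001]
contact_force: [-0.7, 0.7, -0.4]
gripper_width: 0.415
grasp_force: 0.0
```

Run:
```python
from h import *
st(); f=grab('scene'); cv2.imwrite('pics/s2.png',cv2.resize(f['pixels'][120:310,200:400],(800,600)))
W=cloud(f).reshape(-1,3); c=np.array([incad(p) for p in W[(W[:,2]>.05)&(abs(W[:,0]-.55)<.2)&(abs(W[:,1]-.09)<.2)]])
l=c[(c[:,0]<-.03)&(c[:,0]>-.085)&(abs(c[:,1])<.11)&(c[:,2]<.16)]
print('lid',len(l),[(round(a,3),np.median(l[abs(l[:,0]-a)<.006,2]).round(4)) for a in(-.04,-.05,-.06,-.07,-.08)])
b=c[(c[:,2]>.15)&(c[:,2]<.175)&(abs(c[:,0])<.03)&(abs(c[:,1])<.08)]; print('bar',len(b),b.min(0),b.max(0))
```

```text
6.4 cad [-0.0726  0.0018  0.2181] F [-0.7  0.7 -0.4] w 0.415 0.0
rot err [-0.002 -0.     0.003] j [ 0.01 -0.2   1.88  0.    1.47 -0.17]
lid 869 [(-0.04, np.float64(0.0904)), (-0.05, np.float64(0.0908)), (-0.06, np.float64(0.0908)), (-0.07, np.float64(0.0922)), (-0.08, np.float64(0.0915))]
bar 581 [-0.0123 -0.0625  0.1501] [0.0233 0.0671 0.1705]
```

View pics/s2.png

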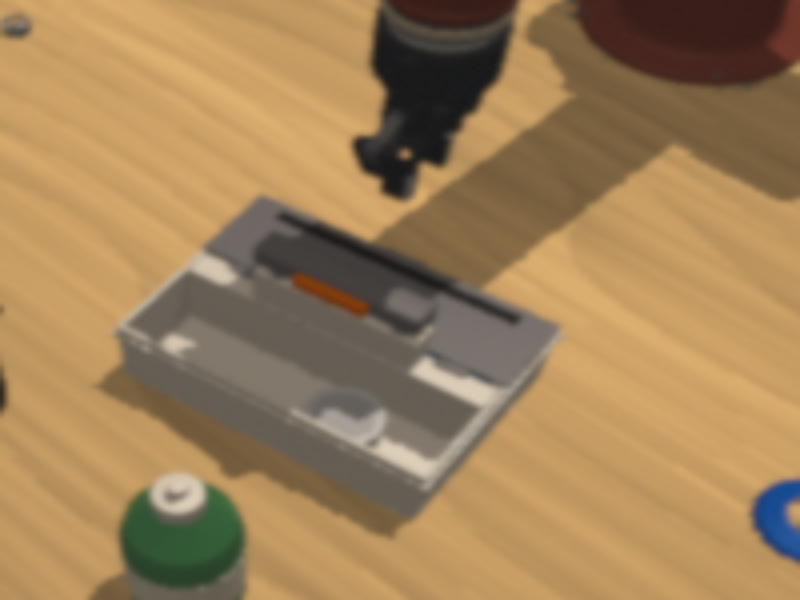

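The picture shows the lid lying flat (edge from 262,200 to 555,330), and its depth readings are level at about 91 mm, so it is shut. The bar centre measures about 2 mm to +x and +y of my estimate. Next is the grasp.

Emit:
{"op": "move_arm", "data": {"plan": [[[0,0,0,0,0,0,0],[0,0,0,0,0,0,0],[0,0.21,0,0,0,0,0],[0,0.21,0,0,0,0,0],[0,0.205,0,0,0,0,0],[0,0,0.17,0,0,0,0],[0,0,0.17,0,0,0,0],[0,0,0.17,0,0,0,0],[0,0,0.17,0,0,0,0],[0,0,0.01,0,0,0,0]]]}}

```text
time: 7.7
tool_pos: [0.5827, 0.0902, 0.1337]
tool_rot: [-0.002, 0.644, 0.765, -0.002]
contact_force: [-0.2, -0.6, 0.1]
gripper_width: 1.0
grasp_force: 0.0
```

Run:
```python
from h import *
st(); f=grab('scene'); cv2.imwrite('pics/s3.png',cv2.resize(f['pixels'][120:310,200:400],(800,600)))
```

```text
7.7 cad [0.0011 0.0021 0.1337] F [-0.2 -0.6  0.1] w 1.0 0.0
rot err [-0.005 -0.001  0.003] j [ 0.03  0.05  1.78 -0.    1.31 -0.14]
```

View pics/s3.png

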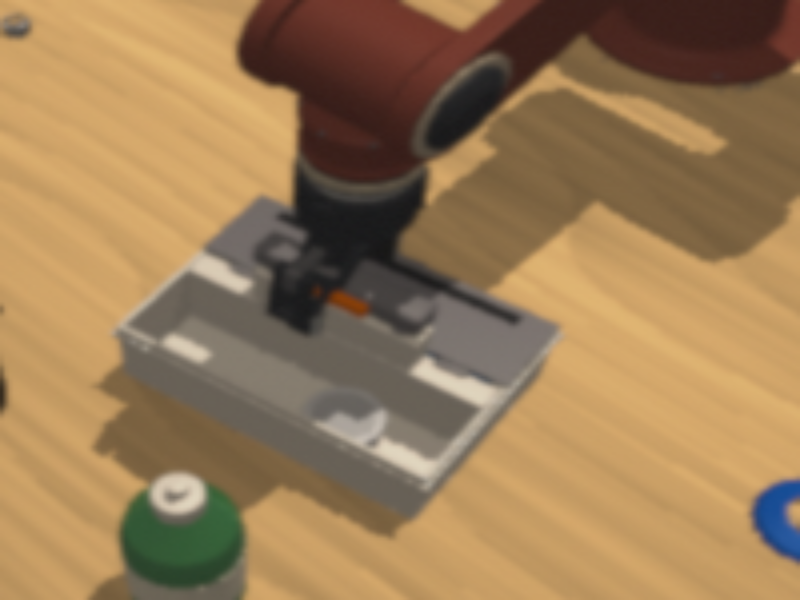

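The rear finger (300,300) stands behind the button (340,300) and the tool straddles the bar with no contact, so I am closing.

Emit:
{"op": "move_arm", "data": {"plan": [[[0,0.01,0,0.03,0,0,0.5],[0,0,0,0,0,0,1],[0,0,0,0,0,0,1],[0,0,0,0,0,0,1],[0,0,0,0,0,0,1],[0,0,0,0,0,0,1],[0,0,0,0,0,0,1],[0,0,0,0,0,0,1],[0,0,0,0,0,0,1],[0,0,0,0,0,0,1]]]}}

```text
time: 9.0
tool_pos: [0.5852, 0.0904, 0.1378]
tool_rot: [-0.002, 0.644, 0.765, -0.002]
contact_force: [-6.5, -1.6, 5.3]
gripper_width: 0.3
grasp_force: 62.7
```

Emit:
{"op": "move_arm", "data": {"plan": [[[0,0,-0.05,0,0,0,1],[0,0,-0.08,0,0,0,1],[0,0,-0.08,0,0,0,1],[0,0,-0.08,0,0,0,1],[0,0,-0.08,0,0,0,1],[0,0,-0.08,0,0,0,1],[0,0,-0.08,0,0,0,1],[0,0,-0.08,0,0,0,1],[0,0,0,0,0,0,1],[0,0,0,0,0,0,1]]]}}

```text
time: 10.25
tool_pos: [0.5863, 0.0907, 0.2105]
tool_rot: [-0.001, 0.644, 0.765, -0.001]
contact_force: [-2.3, -1.2, 0.8]
gripper_width: 0.302
grasp_force: 61.2
```

Run:
```python
from h import *
st(); f=grab('scene'); cv2.imwrite('pics/s4.png',cv2.resize(f['pixels'][120:310,200:400],(800,600)))
```

```text
10.25 cad [0.0047 0.0019 0.2105] F [-2.3 -1.2  0.8] w 0.302 61.15374505519867
rot err [-0.004  0.     0.003] j [ 0.03 -0.01  1.71 -0.    1.44 -0.14]
```

View pics/s4.png

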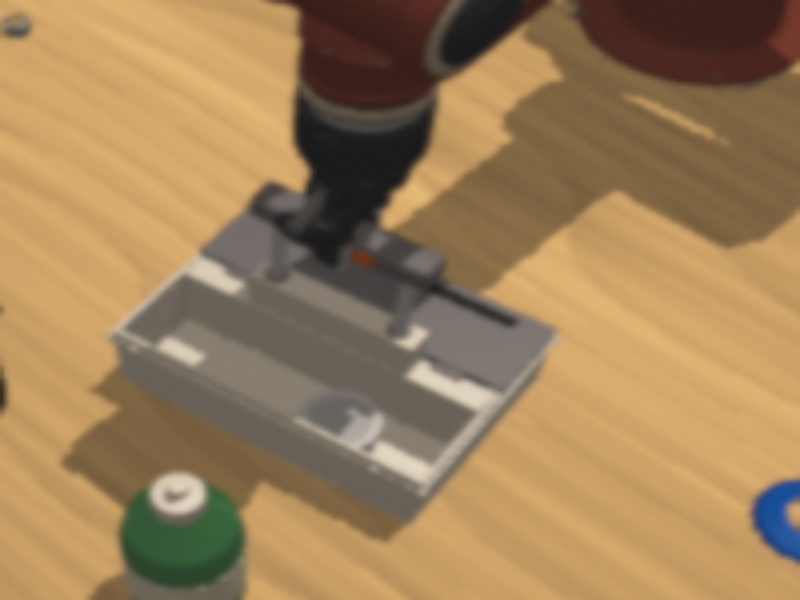

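The grip is out most of the way, with both legs visible at (278,255) and (405,310). The caddy still stands on the floor and the tin is upright. I will go on to the end stop slowly.

Emit:
{"op": "move_arm", "data": {"plan": [[[0,0,-0.03,0,0,0,1],[0,0,-0.03,0,0,0,1],[0,0,-0.03,0,0,0,1],[0,0,-0.02,0,0,0,1],[0,0,-0.02,0,0,0,1],[0,0,-0.02,0,0,0,1],[0,0,-0.02,0,0,0,1],[0,0,-0.02,0,0,0,1],[0,0,-0.02,0,0,0,1],[0,0,0,0,0,0,1]]]}}

```text
time: 11.55
tool_pos: [0.5863, 0.0907, 0.235]
tool_rot: [-0.001, 0.644, 0.765, -0.002]
contact_force: [0.3, -0.5, -7.9]
gripper_width: 0.305
grasp_force: 59.6
```

Fz is −7.9 N, which is the caddy's full weight on the end stop. I will lift 60 mm more, gently.

Emit:
{"op": "move_arm", "data": {"plan": [[[0,0,-0.03,0,0,0,1],[0,0,-0.06,0,0,0,1],[0,0,-0.08,0,0,0,1],[0,0,-0.09,0,0,0,1],[0,0,-0.09,0,0,0,1],[0,0,-0.08,0,0,0,1],[0,0,-0.05,0,0,0,1],[0,0,-0.02,0,0,0,1],[0,0,0,0,0,0,1],[0,0,0,0,0,0,1]]]}}

```text
time: 12.8
tool_pos: [0.5862, 0.0907, 0.2944]
tool_rot: [-0.002, 0.644, 0.765, -0.002]
contact_force: [0.6, 0.7, -8.4]
gripper_width: 0.302
grasp_force: 59.6
```

Emit:
{"op": "move_arm", "data": {"plan": [[[0,0,0,0,0,0,1],[0,0,0,0,0,0,1],[0,0,0,0,0,0,1],[0,0,0,0,0,0,1],[0,0,0,0,0,0,1],[0,0,0,0,0,0,1],[0,0,0,0,0,0,1],[0,0,0,0,0,0,1],[0,0,0,0,0,0,1],[0,0,0,0,0,0,1]]]}}

```text
time: 14.05
tool_pos: [0.5865, 0.0907, 0.295]
tool_rot: [-0.001, 0.644, 0.765, -0.002]
contact_force: [0.4, -0.1, -8.4]
gripper_width: 0.295
grasp_force: 59.6
```

Run:
```python
from h import *
st(); f=grab('scene'); cv2.imwrite('pics/s5.png',cv2.resize(f['pixels'][100:310,190:410],(800,600)))
W=cloud(f).reshape(-1,3); c=np.array([incad(p) for p in W[(W[:,2]>.1)&(abs(W[:,0]-.58)<.2)&(abs(W[:,1]-.09)<.2)]])
for n,l in(('lid',c[(c[:,0]<-.03)&(c[:,0]>-.085)&(abs(c[:,1])<.11)&(c[:,2]<.19)]),('rim',c[(c[:,0]>.083)&(c[:,0]<.1)&(c[:,2]>.11)])):
    A=np.c_[l[:,:2],np.ones(len(l))]; print(n,len(l),np.linalg.lstsq(A,l[:,2],rcond=None)[0],np.median(l[:,2]),l[:,2].max())
```

```text
14.05 cad [0.0049 0.0019 0.295 ] F [ 0.4 -0.1 -8.4] w 0.295 59.608908891677856
rot err [-0.004  0.     0.003] j [ 0.03 -0.05  1.61 -0.    1.59 -0.14]
lid 1103 [-0.04497674  0.00071466  0.1563666 ] 0.1587 0.1649
rim 805 [-0.85368272  0.00327713  0.2148973 ] 0.14 0.1554
```

View pics/s5.png

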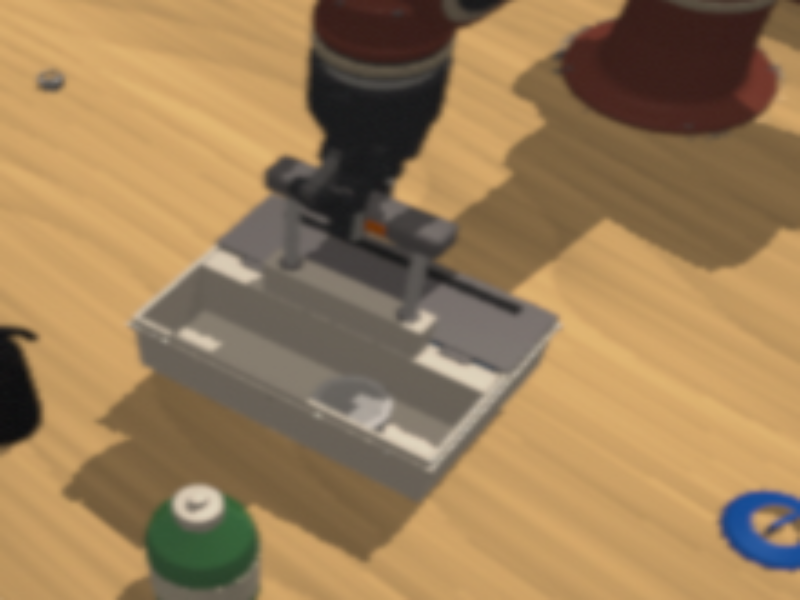

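The caddy hangs level about 67 mm up. The lid is flat, the tin stands at (360,405) in the rear bay, and the bystanders are untouched. Bar height less caddy height is 244 mm, so the grip is at its second stop.

```bash
python3 -c "
from plant import manip
print(manip.job_done())"
```

```text
the job is handed in; nothing more can be done
None
```

The job is handed in, with no verdict returned: the lid is snapped shut, the grip is at its second stop, and the caddy hangs level about 67 mm above the floor with the tin still standing in it.

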